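Zero a dial comparator, then unlock its arm and hold it raised off the ball

ROBOT

A 6-joint arm with a two-finger parallel gripper is mounted at the origin on a cart in front of the work surface, level with it; the furniture and walls round the work are solid. World frame = base frame: x ahead of the robot, y to its left, z up, the work surface at z = 0. Lengths are in mm, angles in rad, forces in N, time in s.
With the tool pointing down it reaches from about 325 to 775 mm from the base axis. Payload 9.3 kg.
Tool frame: the origin (TCP) lies on the mounting face of the last link; the fingertips stand 173 mm ahead of it and the grasp point (between the pads) lies 155 mm ahead of it; z points along the fingers, y is the direction in which the jaws open and shut (so a half turn about z gives the same grasp; the last joint's range is limited). The gripper opens to 85 mm and grips with 20 to 120 N. Pads are 22 mm wide; open, the fingers measure 114 mm over their backs; the gripper's body (76 mm by 85 mm) begins 54 mm behind the grasp point. The pads swing forward as they close: fully open they stand 13 mm farther back than shut.
Start: joints at [-1.389, 0.259, 0.021, 1.334, 0, 1.418], TCP at [180.712, -519.462, 404.679] pointing down, gripper open.
Joint ranges: [-3.04, 3.04], [-0.91, 1.82], [-1.04, 1.36], [-1.92, 1.95], [-1.52, 1.45], [-3.14, 3.14]. Speed limits (rad/s): [2.22, 2.22, 2.79, 3.14, 3.14, 3.14].

INTERFACE

Orientations are given as a unit quaternion [w, x, y, z].
In Python, from workcell import bot gives the robot as it stands.
- The arm moves only by the tool move_arm, never from a script. Its argument "series" is a list of rows, each a list of 3 entries, a list of its own where there are three numbers: the turn, a rotation vector about the tool's x, y, z in rad, then the shift along the tool's x, y, z in m, then the closure, from 0 (fully open) to 1 (shut). In form: [[[ax, ay, az], [tx, ty, tz], claw], ...]. A call has 1 to 10 rows; each row shifts and turns the commanded pose from where the row before left it, along the tool's axes as they then stand; what a row does not reach is not made up. A row lasts 1/8 s, in which the tool goes at most 62.5 mm and 10.7 degrees, less where a joint would pass 70% of its speed; a pose out of reach is approached as far as the arm can. A call with a gripper value outside its range is refused whole. The fingers move at their own pace and stop on an object; "squeeze" is the grip in N (left out, the last holds). Time passes only in rows, so rows that do not move let the fingers close. It gives the time, the measured TCP pose, the force and the opening at its end, in the units of the state.
- bot.get_obs(): the state, without advancing time (a new reading comes with each control period).
- bot.read_camera(name): name is "scene" or "top" or "wrist"; returns the picture (400x640x3 uint8, blue, green, red); there is no depth.
- bot.camera_params(name): a dict with "fov_y" (degrees; the focal length in pixels is half the picture's height over the tangent of half this angle, whatever the lens; pixels are square), "cx", "cy" (the principal point, pixels), "distortion" ([k1, k2, p1, p2, k3] as OpenCV has them; the pictures are not rectified), "pose" (4x4, takes a point from camera to world coordinates). Camera axes: x right, y down, z forward; pixel columns grow to the right and rows downward; lengths in mm; the calibration is good to about 2 mm. A picture is of the moment at which its call begins: read the wrist's pose just before it. camera_params takes no time and is no camera call; for the wrist camera it gives the pose at the moment of the call.
- bot.finish_job(): hands the job in, once; it reports no verdict.
Trained networks look in the newest picture that a camera, given by its name, has taken for a name from the list of things; names that differ only in an ending like _2 or _b are one class to them, and where a whole thing is asked for, a point or a joint stands for the part that bears it (a point fixed in the world has none). Each returns a list of dicts, best first, with "conf" (0 to 1); they miss things now and then, are a little off and sometimes report something else, mostly with a low value. They report only what shows in the picture. A call takes as long as a camera call.
- bot.trace(name, camera): "region" (400x640 bool, what is visible of it) and "uv" ([column, row] in pixels, amid what is visible of it).
- bot.spot_point(name, camera): "uv" ([column, row] in pixels: a listed point, or the origin of a listed thing).
The state is a dict: "clock": time; "qpos": joint angles; "qd": joint speeds; "joint_efforts": joint torques, N m; "eef_pos": TCP position; "orientation": TCP orientation; "wrist_force": force on the tool from outside, world axes, zero at the start; "moment": the same for the moment, N m; "grip_width": finger opening in mm.
Only numpy, scipy, OpenCV 4.12 (cv2) and the standard library are available. Lean on these libraries where they do the work, as an engineer would, in place of code of your own. Each camera call takes 0.05 s, during which the arm holds its last target. There are 200 camera calls.

TASK

Get the dial comparator ready for the next sample: with its arm still locked down on the zero plate, turn the knurled dial bezel until the red zero mark stands under the pointer, and let go of the bezel. Then pull the red lock tab on the arm's nose sideways against its spring, lift the arm by it until the nose is at least 50 mm above its seat on the ball, and finish while still holding it up there, still, so that the plate can be changed. The dial must stay zeroed; leave the zero plate on the anvil and the small things beside the stand undisturbed.

Things in the scene. Friction and masses are not known exactly. Their poses are not given: they have to be found in the camera images.
- stand: The dial comparator: fixed blue base 270 x 110 x 18 mm; origin: centre of its underside; x from the nose end (facing the robot) to the hinge end, y to the left, z up. In this frame: ball stud at x = -85 mm (30 mm steel ball, centre 52 mm up), steel anvil at x = +12 mm (top 26 mm up), hinge pin at x = +105 mm, 70 mm up, between two blue cheeks (64 mm wide, 79 mm high).
- swing_arm: Grey hinged arm, 36 mm wide, top 78 mm above the desk, its nose cup on the ball. Origin on the hinge pin; axes as the stand's while down. With gauge and lock slide about 0.65 kg (about 4 N at the tab). It turns about its +y (nose rises and tilts back toward the hinge) up to 0.9 rad and falls if let go. With the lock slide home, a lip under the ball keeps it down.
- hinge (a point): Middle of the hinge pin, the axis of the arm (along the stand's y), 70 mm above the desk.
- ball (a point): Centre of the steel ball on which the nose sits (fixed to the stand).
- nose (a point): Centre of the cup in the arm's nose, 190 mm from the hinge axis; lies on ball while the arm is down and rises with the arm.
- bezel (a joint): Angle of the knurled bezel and dial face of the dial gauge, rad, positive counterclockwise seen from above; 0 = red zero mark exactly under the pointer. It starts 0.4 to 1.2 rad counterclockwise of that. Stiff by friction (0.04 N m), stays where it is left, can turn either way.
- bezel_top (a point): Centre of the bezel's top rim, 108 mm above the desk while the arm is down; axes turn with the bezel. Knurled steel ring round a white dial, 58 mm in diameter, 16 mm high, axis vertical. Below it the gauge body is 52 mm wide; the arm's top lies 30 mm below this point; nothing stands beside the rim.
- zero_mark (a point): The red zero bar on the white dial face (the only red mark there, with a red dot at its inner end), 20 mm from the dial's centre; turns with the bezel.
- pointer_tip (a point): Point of the black pointer, 20 mm from the dial's centre. While the arm is down it points along the stand's +x, to the hinge; as the arm rises the pointer swings away counterclockwise (6 rad per rad of lift) without moving the bezel.
- lock_slide (a joint): Travel of the lock slide across the arm's nose, m: 0 = home (locked), grows as it is pulled toward the arm's -y side (to the right, seen from the robot), end stop at 0.014. The lip is clear of the ball from about 0.007. Its spring pulls it home with about 5 N at 0 and 9 N at the stop.
- tab (a point): Middle of the top of the red upright tab on the lock slide, over the ball; axes as the arm's. Tab: 24 mm in x, 10 mm thick in y (grip these two faces), 26 mm tall above its steel top plate; its top is 110 mm above the desk while the arm is down. Low rails before and behind it end 24 mm below its top; both y sides are free.
- zero_plate: Grey metal zero plate, 38 x 58 x 7 mm, lying loose on the anvil under the gauge's plunger. Origin: centre of its underside.
- probe_stand: Tall grey probe stand fixed on the desk between the robot's start and the comparator, to the right of it; not part of the job, an obstacle to go over or round. Base 134 x 174 mm, column and head about 150 mm wide, 270 mm high; origin at the middle of its base.
- coated_block: Small coated steel block, 19 x 20 x 44 mm, upright on the desk at the left of the stand. Origin: centre of its underside.
- petri_dish: Clear round dish with chips in it, 60 mm wide, 13 mm high, on the desk at the left of the stand. Origin: centre of its underside.
- tweezers: Steel tweezers, 123 mm long, 9 mm high, on the desk farther left of the stand. Origin: centre of their underside.

How it is judged:
By the outcome, as a careful person would: the job done as asked, in the order asked, and still so for the second after the job is handed in, while the arm keeps its last pose, push and grip.
It also fails if it takes over 48 s, if anything falls off the work surface, if the arm or the gripper's body presses on something with over 40 N, if the wrist force passes 120 N, or if a joint passes its speed limit or range.

## Working session

There is one attempt and no reset: what is moved stays moved. The work goes in short steps, Python scripts to look and compute and a tool call to move; the robot and the scene stay as the last step left them, time stands still between calls to the robot, and variables do not carry over. Pictures are saved under pics/ and viewed, about 8 in all and at most 12, crops included, and the job is handed in when it is done.

Besides the shell and the picture viewer there is one more tool, called after "Request:" in YAML: its name, and indented under it one key for each argument. move_arm: Moves the arm, as the interface text tells. Its arguments: {"type":"object","properties":{"series":{"type":"array"},"squeeze":{"type":"number"}},"required":["series"]}

```bash
mkdir -p pics
cat > h.py <<'E'
import numpy as np, cv2
from workcell import bot
from scipy.spatial.transform import Rotation as R
def ray(cam,uv,P=None):
    P=P or bot.camera_params(cam); f=200/np.tan(np.radians(P['fov_y'])/2)
    K=np.array([[f,0,P['cx']],[0,f,P['cy']],[0,0,1]])
    n=cv2.undistortPoints(np.array([[uv]],float),K,np.array(P['distortion'],float))[0,0]
    T=np.array(P['pose']); return T[:3,3],T[:3,:3]@np.array([n[0],n[1],1])
def onz(cam,uv,z,P=None):
    o,d=ray(cam,uv,P); return o+d*(z-o[2])/d[2]
E
python3 - <<'E'
from h import *
for c in ('top','scene'):
    im=bot.read_camera(c); cv2.imwrite(f'pics/{c}0.png',im)
    for n,z in (('ball',52),('tab',110),('bezel_top',108),('zero_mark',107),('pointer_tip',107),('hinge',70),('stand',0),('probe_stand',0),('coated_block',0)):
        for r in bot.spot_point(n,c)[:1]: print(c,n,round(r['conf'],2),np.round(r['uv']),np.round(onz(c,r['uv'],z)))
o=bot.get_obs();print(o)
E
```

```text
top ball 0.62 [338. 193.] [494. 276.  52.]
top tab 0.75 [338. 188.] [492. 278. 110.]
top bezel_top 0.6 [294. 172.] [526. 367. 108.]
top zero_mark 0.75 [284. 178.] [513. 388. 107.]
top hinge 0.92 [250. 164.] [554. 464.  70.]
top stand 0.84 [299. 183.] [528. 360.   0.]
top coated_block 0.74 [283. 178.] [538. 396.   0.]
scene ball 0.74 [329. 200.] [497. 277.  52.]
scene tab 0.62 [328. 181.] [507. 271. 110.]
scene bezel_top 0.34 [294. 208.] [523. 383. 108.]
scene zero_mark 0.59 [293. 210.] [522. 387. 107.]
scene hinge 0.75 [263. 233.] [557. 457.  70.]
scene stand 0.94 [304. 228.] [521. 354.   0.]
scene coated_block 0.56 [343. 252.] [402. 357.   0.]
{'clock': 1.0, 'qpos': array([-1.38858262e+00,  2.58599290e-01,  2.15035362e-02,  1.33371141e+00,
        7.00442805e-06,  1.41823056e+00]), 'qd': array([-0.00081695,  0.00124071,  0.00129293, -0.00075874,  0.00058242,
       -0.00037998]), 'joint_efforts': array([ 2.67234909e-04, -5.55395687e+01,  3.44733167e+01,  1.63325138e-03,
       -7.58044371e-05,  1.35172769e-05]), 'eef_pos': array([ 180.72192247, -519.45663074,  404.68050364]), 'orientation': array([-5.46895593e-06,  9.86023019e-01,  1.66609140e-01,  3.42152131e-06]), 'wrist_force': array([-1.03263328,  0.37020184, -0.16389802]), 'moment': array([-0.00836859,  0.05155073,  0.00173827]), 'grip_width': 85.3926399275986}
```

```bash
python3 -c "
import cv2
a=cv2.imread('pics/top0.png');b=cv2.imread('pics/scene0.png')
c=cv2.resize(b,(480,300)); d=cv2.resize(a[100:260,200:400],(375,300),interpolation=cv2.INTER_CUBIC)
import numpy as np
e=cv2.resize(b[130:290,220:420],(375,300),interpolation=cv2.INTER_CUBIC)
t=cv2.resize(a,(400,250))
o=np.zeros((600,780,3),np.uint8);o[:300,:375]=d;o[:300,400:775]=e;o[310:560,:400]=t;o[310:547,405:784]=cv2.resize(b,(375,237));cv2.imwrite('pics/m0.png',o)"
```

```text
(no output)
```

View pics/m0.png

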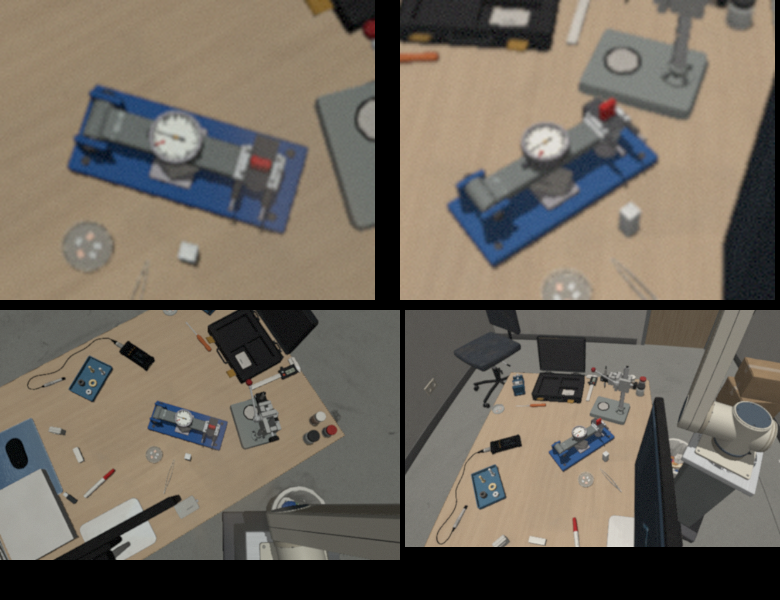

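```bash
cat >> h.py <<'E'
def proj(cam,p,P=None):
    P=P or bot.camera_params(cam); f=200/np.tan(np.radians(P['fov_y'])/2)
    K=np.array([[f,0,P['cx']],[0,f,P['cy']],[0,0,1]]); T=np.linalg.inv(np.array(P['pose']))
    return cv2.projectPoints(np.array([p],float),cv2.Rodrigues(T[:3,:3])[0],T[:3,3],K,np.array(P['distortion'],float))[0][0,0]
def plan(wps):
    """wps: list of (xyz target, jaw-y world angle deg) ; tool down. print rows: turn z, shift"""
    o=bot.get_obs(); p=o['eef_pos'].copy(); q=o['orientation']; r=R.from_quat(np.r_[q[1:],q[0]])
    y=r.as_matrix()[:,1]; a=np.arctan2(y[1],y[0])
    for t,b in wps:
        b=np.radians(b); t=np.array(t,float); n=max(int(np.ceil(np.linalg.norm(t-p)/60)),int(np.ceil(abs(b-a)/.18)))
        x=np.array([-np.sin(a),np.cos(a),0]); 
        print('wp',t,n)
        for i in range(n):
            Y=np.array([np.cos(a),np.sin(a),0]); Z=np.array([0,0,-1]); X=np.cross(Y,Z); d=(t-p)/n
            print([[0,0,-round((b-a)/(n-i),3)],[round(v/1000,4) for v in (d@X,d@Y,d@Z)]])
            a+=(b-a)/(n-i)
        p=t
E
python3 - <<'E'
from h import *
for p in ([0,0,0],[180,-519,400],[300,0,0],[500,0,0],[500,0,270],[350,300,0],[540,-200,300]): print(p,np.round(proj('top',p)),np.round(proj('scene',p)))
for n,uv in (('probebase',(410,178)),('monitor l',(135,400)),('monitor r',(285,300)),('case',(420,90)),('deskcorner',(545,198))): print(n,np.round(onz('top',uv,0)))
for n in('probe_stand','tweezers','petri_dish'):
  for r in bot.trace(n,'top')[:2]: print(n,r['conf'],r['uv'],np.round(onz('top',r['uv'],100)))
print(bot.camera_params('top')['pose'][:3,3],bot.camera_params('wrist'))
plan([([181,-519,530],-70.8),([400,-350,530],-40),([530,-80,530],-18),([510,250,400],-17.7)])
E
```

```text
[0, 0, 0] [471. 428.] [549. 231.]
[180, -519, 400] [919. 362.] [588. -11.]
[300, 0, 0] [463. 283.] [442. 180.]
[500, 0, 0] [457. 194.] [380. 152.]
[500, 0, 270] [504. 164.] [394.  71.]
[350, 300, 0] [326. 261.] [374. 246.]
[540, -200, 300] [625. 137.] [416.  25.]
probebase [538. 107.   0.]
monitor l [ 64. 704.   0.]
monitor r [268. 391.   0.]
case [752.  74.   0.]
deskcorner [ 490. -202.    0.]
probe_stand 0.38 [292.3, 172.8] [527. 372. 100.]
petri_dish 0.69 [247.2, 229.7] [410. 462. 100.]
[ 294.50581776  332.73017791 1063.35293386] {'fov_y': 68.6551229663021, 'cx': 322.6407201684301, 'cy': 205.416549140697, 'distortion': array([-0.05012182,  0.        ,  0.        ,  0.        ,  0.        ]), 'pose': array([[ 3.28383353e-01, -9.09286848e-01, -2.55659541e-01,
         2.45299796e+02],
       [-9.44544209e-01, -3.15901608e-01, -8.96794883e-02,
        -4.95719032e+02],
       [ 7.81119185e-04,  2.70930990e-01, -9.62598457e-01,
         3.74488884e+02],
       [ 0.00000000e+00,  0.00000000e+00,  0.00000000e+00,
         1.00000000e+00]])}
wp [ 181. -519.  530.] 3
[[0, 0, np.float64(-0
[... 1048 characters left out ...]
9), np.float64(-0.0011), np.float64(0.0)]]
[[0, 0, np.float64(-0.077)], [np.float64(0.0598), np.float64(0.0035), np.float64(0.0)]]
wp [510. 250. 400.] 6
[[0, 0, np.float64(-0.001)], [np.float64(0.0513), np.float64(-0.0202), np.float64(0.0217)]]
[[0, 0, np.float64(-0.001)], [np.float64(0.0513), np.float64(-0.0201), np.float64(0.0217)]]
[[0, 0, np.float64(-0.001)], [np.float64(0.0513), np.float64(-0.0201), np.float64(0.0217)]]
[[0, 0, np.float64(-0.001)], [np.float64(0.0513), np.float64(-0.02), np.float64(0.0217)]]
[[0, 0, np.float64(-0.001)], [np.float64(0.0513), np.float64(-0.02), np.float64(0.0217)]]
[[0, 0, np.float64(-0.001)], [np.float64(0.0514), np.float64(-0.0199), np.float64(0.0217)]]
```

```bash
sed -i 's/round(v\/1000,4)/float(round(v\/1000,3))/; s/-round((b-a)/-float(round((b-a)/; s/(n-i),3)\]/(n-i),3))]/' h.py
python3 - <<'E'
from h import *
plan([([181,-519,530],-70.8),([400,-350,530],-40),([530,-80,530],0),([540,300,530],35),([526,367,400],35)])
E
```

```text
wp [ 181. -519.  530.] 3
[[0, 0, -0.0], [0.0, -0.0, -0.042]]
[[0, 0, -0.0], [0.0, -0.0, -0.042]]
[[0, 0, -0.0], [0.0, -0.0, -0.042]]
wp [ 400. -350.  530.] 5
[[0, 0, -0.108], [0.052, -0.018, 0.0]]
[[0, 0, -0.108], [0.054, -0.012, 0.0]]
[[0, 0, -0.108], [0.055, -0.006, 0.0]]
[[0, 0, -0.108], [0.055, 0.0, 0.0]]
[[0, 0, -0.108], [0.055, 0.006, 0.0]]
wp [530. -80. 530.] 5
[[0, 0, -0.14], [0.058, -0.015, 0.0]]
[[0, 0, -0.14], [0.06, -0.007, 0.0]]
[[0, 0, -0.14], [0.06, 0.002, 0.0]]
[[0, 0, -0.14], [0.059, 0.01, 0.0]]
[[0, 0, -0.14], [0.057, 0.018, 0.0]]
wp [540. 300. 530.] 7
[[0, 0, -0.087], [0.054, 0.001, 0.0]]
[[0, 0, -0.087], [0.054, 0.006, 0.0]]
[[0, 0, -0.087], [0.053, 0.011, 0.0]]
[[0, 0, -0.087], [0.052, 0.015, 0.0]]
[[0, 0, -0.087], [0.051, 0.02, 0.0]]
[[0, 0, -0.087], [0.049, 0.024, 0.0]]
[[0, 0, -0.087], [0.046, 0.028, 0.0]]
wp [526. 367. 400.] 3
[[0, 0, -0.0], [0.021, 0.009, 0.043]]
[[0, 0, -0.0], [0.021, 0.009, 0.043]]
[[0, 0, -0.0], [0.021, 0.009, 0.043]]
```

Request:
move_arm:
  series:
    - [[0,0,0],[0,0,-0.042],0]
    - [[0,0,0],[0,0,-0.042],0]
    - [[0,0,0],[0,0,-0.042],0]
    - [[0,0,-0.108],[0.052,-0.018,0],0]
    - [[0,0,-0.108],[0.054,-0.012,0],0]
    - [[0,0,-0.108],[0.055,-0.006,0],0]
    - [[0,0,-0.108],[0.055,0,0],0]
    - [[0,0,-0.108],[0.055,0.006,0],0]

```text
clock: 2.15
eef_pos: [399.7, -348.7, 530.8]
orientation: [0.0, 0.905, 0.425, 0.0]
wrist_force: [0.6, -1.1, 0.9]
grip_width: 85.5
```

Request:
move_arm:
  series:
    - [[0,0,-0.14],[0.058,-0.015,0],0]
    - [[0,0,-0.14],[0.06,-0.007,0],0]
    - [[0,0,-0.14],[0.06,0.002,0],0]
    - [[0,0,-0.14],[0.059,0.01,0],0]
    - [[0,0,-0.14],[0.057,0.018,0],0]

```text
clock: 2.78
eef_pos: [527.8, -77.1, 530.9]
orientation: [0.0, 0.704, 0.71, 0.0]
wrist_force: [1.4, -0.8, 0.7]
grip_width: 85.0
```

Request:
move_arm:
  series:
    - [[0,0,-0.087],[0.054,0.001,0],0]
    - [[0,0,-0.087],[0.054,0.006,0],0]
    - [[0,0,-0.087],[0.053,0.011,0],0]
    - [[0,0,-0.087],[0.052,0.015,0],0]
    - [[0,0,-0.087],[0.051,0.02,0],0]
    - [[0,0,-0.087],[0.049,0.024,0],0]
    - [[0,0,-0.087],[0.046,0.028,0],0]
    - [[0,0,0],[0.021,0.009,0.043],0]
    - [[0,0,0],[0.021,0.009,0.043],0]
    - [[0,0,0],[0.021,0.009,0.043],0]

```text
clock: 4.03
eef_pos: [520.1, 368.6, 400.3]
orientation: [0.0, 0.461, 0.888, 0.0]
wrist_force: [0.1, -0.8, -0.0]
grip_width: 85.4
```

```bash
cat > look.py <<'E'
from h import *
import sys
def look(fn,pts,cam='wrist'):
    P=bot.camera_params(cam); im=bot.read_camera(cam); cv2.imwrite('pics/'+fn,im)
    out={}
    for n,z in pts:
        for r in bot.spot_point(n,cam)[:1]:
            out[n]=onz(cam,r['uv'],z,P); print(n,round(r['conf'],2),np.round(r['uv']),np.round(out[n],1))
    return im,P,out
E
python3 - <<'E'
from look import *
look('w1.png',(('bezel_top',108),('zero_mark',106),('pointer_tip',107),('tab',110),('hinge',70),('ball',52)))
print(bot.get_obs()['eef_pos'])
E
```

```text
bezel_top 0.66 [327. 203.] [524.6 369.7 108. ]
zero_mark 0.9 [332. 183.] [517.7 387.2 106. ]
pointer_tip 0.62 [343. 193.] [531.4 385.9 107. ]
tab 0.9 [247. 261.] [494.1 276.8 110. ]
hinge 0.81 [399. 138.] [551.9 458.2  70. ]
ball 0.7 [263. 240.] [499.4 277.8  52. ]
[520.95339607 367.14993802 403.71463186]
```

View pics/w1.png

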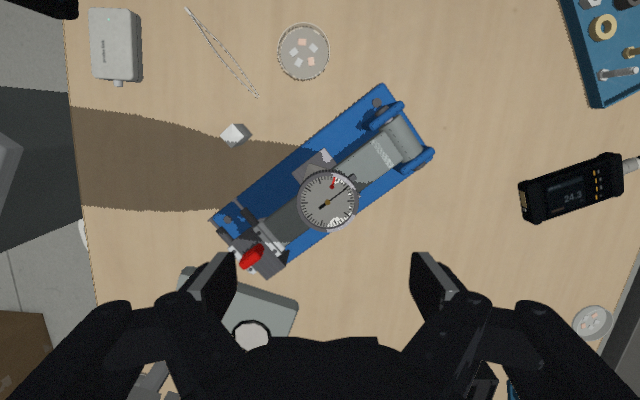

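Request:
move_arm:
  series:
    - [[0,0,0],[0,0.005,0.04],0]
    - [[0,0,0],[0,0,0.04],0]
    - [[0,0,0],[0,0,0],0]

```text
clock: 4.75
eef_pos: [524.6, 369.8, 320.5]
orientation: [-0.001, 0.461, 0.887, -0.001]
wrist_force: [0.1, -0.1, 0.5]
grip_width: 86.0
```

```bash
cat > dial.py <<'E'
from look import *
def dial(fn):
    im,P,o=look(fn,(('bezel_top',108),('zero_mark',106),('pointer_tip',107),('tab',110)))
    print(np.round(bot.get_obs()['eef_pos'],1))
    # rectified top view of dial plane, stand axis 72.2deg pointing up, 8 px/mm
    c=o['bezel_top']; a=np.radians(72.2); X=np.array([np.cos(a),np.sin(a),0]);Y=np.array([-X[1],X[0],0])
    s=400;g=np.stack(np.meshgrid(np.arange(s),np.arange(s)),-1).astype(float)
    pts=c+((s/2-g[...,1:])/6)*X+((s/2-g[...,:1])/6)*Y; pts[...,2]=106
    f=200/np.tan(np.radians(P['fov_y'])/2);K=np.array([[f,0,P['cx']],[0,f,P['cy']],[0,0,1]]);T=np.linalg.inv(np.array(P['pose']))
    uv=cv2.projectPoints(pts.reshape(-1,3),cv2.Rodrigues(T[:3,:3])[0],T[:3,3],K,np.array(P['distortion'],float))[0].reshape(s,s,2).astype(np.float32)
    r=cv2.remap(im,uv,None,cv2.INTER_CUBIC); 
    return im,r
E
python3 - <<'E'
from dial import *
im,r=dial('w2.png')
cv2.imwrite('pics/d2.png',np.hstack([r,cv2.resize(im[:,120:520],(400,400))]))
E
```

```text
bezel_top 0.73 [325. 234.] [526.  369.4 108. ]
zero_mark 0.9 [333. 204.] [519.  388.6 106. ]
pointer_tip 0.61 [347. 215.] [531.1 388.2 107. ]
tab 0.68 [218. 310.] [497.  277.4 110. ]
[525.  370.6 324. ]
```

View pics/d2.png

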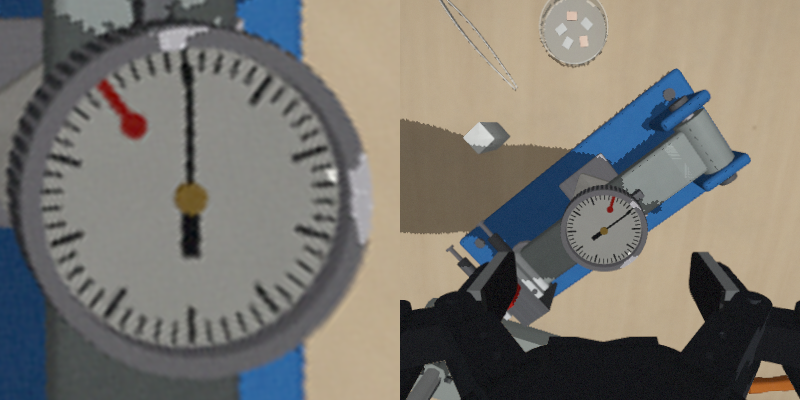

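Request:
move_arm:
  series:
    - [[0,0,0],[0,0,0.035],0]
    - [[0,0,0],[0,0,0.034],0]
    - [[0,0,0],[0,0,0],0]
    - [[0,0,0],[0,0,0],0.5]
    - [[0,0,0],[0,0,0],1]
    - [[0,0,0],[0,0,0],1]
    - [[0,0,0],[0,0,0],1]
    - [[0,0,0],[0,0,0],1]
  squeeze: 30

```text
clock: 6.0
eef_pos: [524.0, 370.2, 255.2]
orientation: [0.0, 0.461, 0.888, 0.0]
wrist_force: [-5.8, -4.0, 9.9]
grip_width: 55.9
```

Request:
move_arm:
  series:
    - [[0,0,0.126],[0,0,0],1]
    - [[0,0,0.126],[0,0,0],1]
    - [[0,0,0.126],[0,0,0],1]
    - [[0,0,0.126],[0,0,0],1]
    - [[0,0,0.126],[0,0,0],1]
    - [[0,0,0],[0,0,0],1]
    - [[0,0,0],[0,0,0],1]

```text
clock: 6.88
eef_pos: [524.6, 370.4, 255.3]
orientation: [0.0, 0.713, 0.701, 0.001]
wrist_force: [-2.6, -3.8, 8.8]
grip_width: 56.2
```

Run:
```python
from dial import *
im,r=dial('w3.png')
o=bot.get_obs();print(o['qpos'],o['wrist_force'],o['moment'])
cv2.imwrite('pics/d3.png',np.hstack([r,cv2.resize(im[:,120:520],(400,400))]))
```

```text
bezel_top 0.83 [321. 284.] [524.1 370.6 108. ]
zero_mark 0.93 [336. 246.] [530.6 388.2 106. ]
pointer_tip 0.55 [337. 243.] [531. 390. 107.]
tab 0.32 [376.  84.] [545.7 453.9 110. ]
[524.6 370.4 255.3]
[ 4.84319444e-01  4.85796832e-01 -1.70377041e-02  1.06582965e+00
 -3.42831250e-04  2.07237557e+00] [-2.52394963 -3.57239893  9.0671819 ] [-0.7244575   1.14067827 -0.07441026]
```

View pics/d3.png

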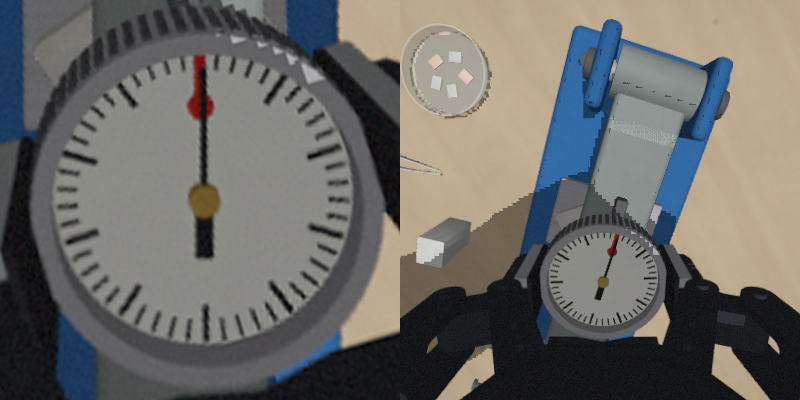

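```bash
cat >> dial.py <<'E'
def angles(r,c):
    b,g,d=[r[...,i].astype(int) for i in range(3)]
    yy,xx=np.mgrid[:400,:400]; rad=np.hypot(xx-c[0],yy-c[1])
    red=(d>g+60)&(d>b+60)&(rad<160)
    blk=(d<90)&(g<90)&(b<90)&(rad>25)&(rad<85)&(abs(xx-c[0])<40)&(yy<c[1])
    gold=(d>b+50)&(rad<25)&(yy>c[1]-22)
    gx,gy=xx[gold].mean(),yy[gold].mean()
    A=lambda m:np.degrees(np.arctan2(gx-xx[m],gy-yy[m]))
    print('pivot',gx,gy,'red',A(red&(rad>85)).mean(),red.sum(),'ptr',A(blk).mean(),blk.sum())
    for n,m in(('red',red),('blk',blk)):
        print(n,np.degrees(np.arctan(-np.polyfit(yy[m],xx[m],1)[0]))*-1)
E
python3 - <<'E'
from dial import *
r=cv2.imread('pics/d3.png')[:,:400]; angles(r,(204,201))
P=bot.camera_params('wrist');print(P['pose'][:3,3])
E
```

```text
pivot 204.1774834437086 200.66225165562915 red 2.951444512003234 555 ptr 1.0224878049956654 416
red 0.4767314675170692
blk 0.47462974436787253
[525.56346558 440.23666847 225.12245409]
```

Request:
move_arm:
  series:
    - [[0,0,0],[0,0,0],0.5]
    - [[0,0,0],[0,0,0],0]
    - [[0,0,0],[0,0,0],0]
    - [[0,0,0],[0,0,0],0]
    - [[0,0,0.145],[0,0,-0.025],0]
    - [[0,0,0.145],[0,0,-0.025],0]
    - [[0,0,0],[0,0,0],0]

```text
clock: 8.0
eef_pos: [525.0, 370.8, 304.6]
orientation: [0.0, 0.807, 0.591, 0.002]
wrist_force: [-0.2, -0.1, -0.8]
grip_width: 85.5
```

Run:
```python
from dial import *
im,r=dial('w4.png')
print(bot.get_obs()['orientation'],bot.camera_params('wrist')['pose'][:3,3])
cv2.imwrite('pics/d4.png',np.hstack([cv2.resize(r[30:230,100:300],(600,600),interpolation=cv2.INTER_CUBIC),cv2.resize(r,(200,600))]))
```

```text
bezel_top 0.92 [324. 246.] [524.9 368.1 108. ]
zero_mark 0.71 [322. 212.] [530.1 388.9 106. ]
pointer_tip 0.74 [322. 211.] [530.2 389.5 107. ]
[524.4 370.5 301.6]
[-1.29764152e-04  8.06529408e-01  5.91193375e-01 -8.31149651e-04] [544.7580833  437.1527536  271.29679643]
```

View pics/d4.png

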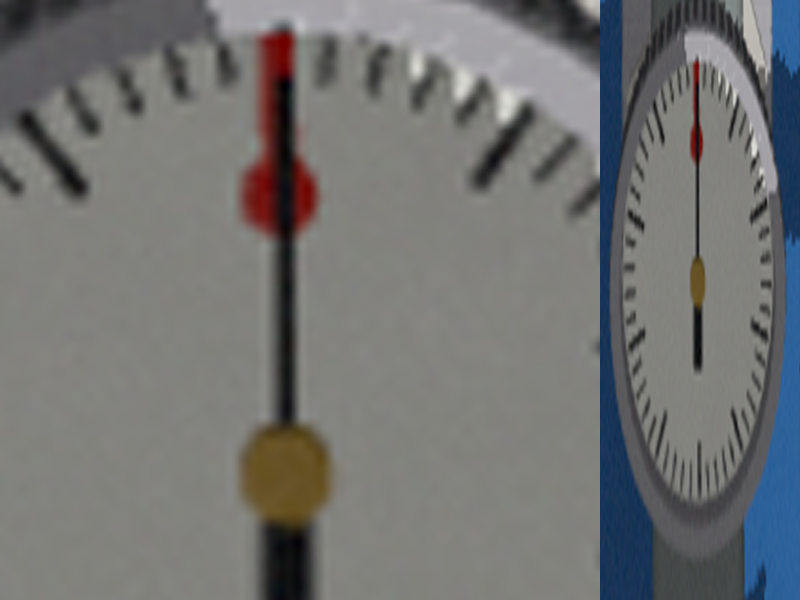

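Request:
move_arm:
  series:
    - [[0,0,0],[0,0,0.025],0]
    - [[0,0,0],[0,0,0.023],0]
    - [[0,0,0],[0,0,0],0.5]
    - [[0,0,0],[0,0,0],1]
    - [[0,0,0],[0,0,0],1]
    - [[0,0,0],[0,0,0],1]
    - [[0,0,0],[0,0,0],1]
    - [[0,0,0.025],[0,0,0],1]
    - [[0,0,0],[0,0,0],1]
    - [[0,0,0],[0,0,0],1]

```text
clock: 9.5
eef_pos: [525.1, 370.4, 255.1]
orientation: [0.001, 0.814, 0.58, 0.001]
wrist_force: [4.8, -3.1, -4.4]
grip_width: 55.9
```

Request:
move_arm:
  series:
    - [[0,0,0],[0,0,0],0.5]
    - [[0,0,0],[0,0,0],0]
    - [[0,0,0],[0,0,0],0]
    - [[0,0,0],[0,0,0],0]
    - [[0,0,0],[0,0,-0.025],0]
    - [[0,0,0],[0,0,-0.025],0]
    - [[0,0,0],[0,0,0],0]

```text
clock: 10.38
eef_pos: [524.8, 370.9, 306.8]
orientation: [0.0, 0.814, 0.581, 0.002]
wrist_force: [0.1, 0.4, -0.2]
grip_width: 85.7
```

Run:
```python
from dial import *
im,r=dial('w5.png')
print(bot.get_obs()['orientation'],bot.camera_params('wrist')['pose'][:3,3])
cv2.imwrite('pics/d5.png',cv2.resize(r[30:230,100:300],(600,600),interpolation=cv2.INTER_CUBIC))
```

```text
bezel_top 0.78 [322. 242.] [524.1 370.5 108. ]
zero_mark 0.63 [322. 211.] [530.7 388.8 106. ]
pointer_tip 0.58 [321. 209.] [530.6 390.3 107. ]
[524.4 370.5 303.7]
[-1.27293507e-04  8.14217918e-01  5.80558803e-01 -8.01518804e-04] [546.43186206 436.59781363 273.36147647]
```

View pics/d5.png

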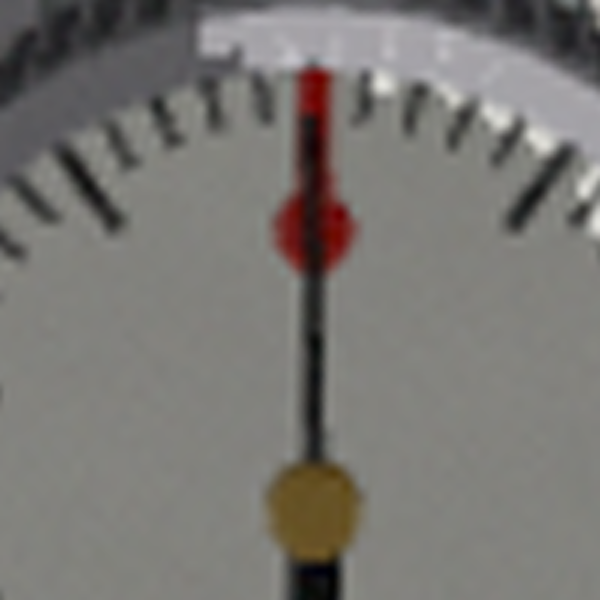

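Request:
move_arm:
  series:
    - [[0,0,-0.026],[-0.048,0.002,0],0.2]
    - [[0,0,0],[-0.049,0.001,0],0.45]
    - [[0,0,0],[0,0,0],0.45]
    - [[0,0,0],[0,0,0],0.45]
  squeeze: 40

```text
clock: 11.12
eef_pos: [497.2, 277.6, 304.5]
orientation: [-0.0, 0.807, 0.591, 0.0]
wrist_force: [0.2, -0.1, -0.3]
grip_width: 46.9
```

Run:
```python
from look import *
for uv in((369,152),(390,220)): print(np.round(onz('top',uv,10)))
im,P,o=look('w6.png',(('tab',110),('ball',52),('bezel_top',108),('hinge',70)))
s=bot.get_obs();print(s['eef_pos'],s['orientation'],s['grip_width'])
for a in (.155,):
  p=s['eef_pos'];print('grasp px',proj('wrist',[p[0],p[1],p[2]-155],P),'axis@110',proj('wrist',[p[0],p[1],110],P))
b=bot.trace('tab','wrist')
for t in b[:2]: print(t['conf'],t['uv'],np.round(onz('wrist',t['uv'],105,P),1))
```

```text
[597. 200.  10.]
[440. 158.  10.]
tab 0.66 [324. 240.] [497.6 278.9 110. ]
bezel_top 0.97 [320.  73.] [524.3 369.2 108. ]
hinge 0.64 [321.  31.] [533.9 398.4  70. ]
[497.14592004 278.25572963 304.33866068] [-8.50603069e-05  8.06341431e-01  5.91450303e-01 -1.67332611e-04] 47.12797925415843
grasp px [323.24322334 273.82602388] axis@110 [323.08451446 241.63919335]
0.7 [326.4, 227.9] [501.2 284.3 105. ]
```

View pics/w6.png

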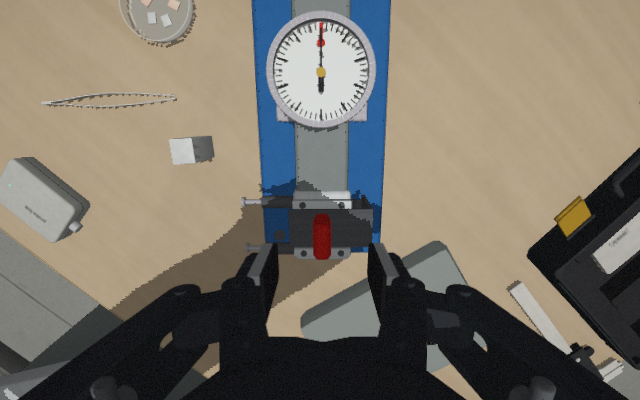

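Request:
move_arm:
  series:
    - [[0,0,0],[0,0,0.021],0.45]
    - [[0,0,0],[0,0,0.021],0.45]
    - [[0,0,0],[0,0,0],0.45]
    - [[0,0,0],[0,0,0],0.7]
    - [[0,0,0],[0,0,0],1]
    - [[0,0,0],[0,0,0],1]
    - [[0,0,0],[0,0,0],1]
    - [[0,0,0],[0,0,0],1]
  squeeze: 45

```text
clock: 12.42
eef_pos: [496.7, 277.8, 263.7]
orientation: [-0.0, 0.806, 0.591, 0.001]
wrist_force: [-4.2, 1.4, 5.4]
grip_width: 9.2
```

Tab held (9.2 mm). Pull it along tool +y.

Request:
move_arm:
  series:
    - [[0,0,0],[0,0.003,0],1]
    - [[0,0,0],[0,0.003,0],1]
    - [[0,0,0],[0,0.003,0],1]
    - [[0,0,0],[0,0.003,0],1]
    - [[0,0,0],[0,0,0],1]
    - [[0,0,0],[0,0,0],1]

```text
clock: 13.18
eef_pos: [507.6, 274.4, 263.6]
orientation: [-0.001, 0.806, 0.591, 0.0]
wrist_force: [-7.5, 3.0, 7.5]
grip_width: 9.1
```

Run:
```python
from look import *
im,P,o=look('w7.png',(('tab',110),))
s=bot.get_obs();print(s['eef_pos'],s['orientation'],s['grip_width'],s['wrist_force'],s['moment'])
cv2.imwrite('pics/c7.png',cv2.resize(im[150:400,180:460],(672,600)))
```

```text
tab 0.58 [322. 279.] [506.  273.6 110. ]
[507.55915333 274.41098343 263.62999798] [-1.02511973e-03  8.06328455e-01  5.91467122e-01  1.23967489e-04] 8.913243733959034 [-7.54166174  3.28123321  7.27628922] [0.65883588 1.52144812 0.03212186]
```

View pics/c7.png

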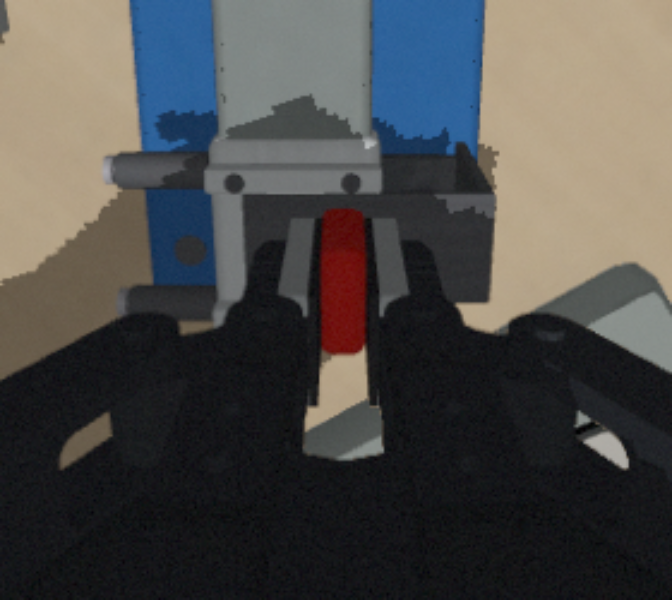

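Request:
move_arm:
  series:
    - [[0,-0.02,0],[0.0039,0,-0.0038],1]
    - [[0,-0.02,0],[0.0039,0,-0.0038],1]
    - [[0,-0.02,0],[0.0039,0,-0.0038],1]
    - [[0,-0.02,0],[0.0039,0,-0.0038],1]
    - [[0,-0.02,0],[0.0039,0,-0.0038],1]
    - [[0,0,0],[0,0,0],1]

```text
clock: 14.02
eef_pos: [513.4, 293.9, 280.5]
orientation: [0.028, 0.805, 0.591, -0.042]
wrist_force: [-7.2, 3.1, -3.0]
grip_width: 9.3
```

Request:
move_arm:
  series:
    - [[0,-0.02,0],[0.0039,0,-0.0038],1]
    - [[0,-0.02,0],[0.0039,0,-0.0038],1]
    - [[0,-0.02,0],[0.0039,0,-0.0038],1]
    - [[0,-0.02,0],[0.0039,0,-0.0038],1]
    - [[0,-0.02,0],[0.0039,0,-0.0038],1]
    - [[0,-0.02,0],[0.0039,0,-0.0038],1]
    - [[0,-0.02,0],[0.0039,0,-0.0038],1]
    - [[0,-0.02,0],[0.0039,0,-0.0038],1]

```text
clock: 15.02
eef_pos: [524.2, 328.1, 305.1]
orientation: [0.075, 0.799, 0.586, -0.106]
wrist_force: [-7.1, 3.4, -4.8]
grip_width: 9.0
```

Request:
move_arm:
  series:
    - [[0,-0.02,0],[0.0039,0,-0.0038],1]
    - [[0,-0.02,0],[0.0039,0,-0.0038],1]
    - [[0,-0.02,0],[0.0039,0,-0.0038],1]
    - [[0,-0.02,0],[0.0039,0,-0.0038],1]
    - [[0,0,0],[0,0,0],1]
    - [[0,0,0],[0,0,0],1]
    - [[0,0,0],[0,0,0],1]
    - [[0,0,0],[0,0,0],1]

```text
clock: 16.02
eef_pos: [530.1, 346.3, 315.1]
orientation: [0.098, 0.795, 0.583, -0.138]
wrist_force: [-7.8, 3.4, -4.0]
grip_width: 8.8
```

Run:
```python
from look import *
P=bot.camera_params('wrist');im=bot.read_camera('wrist'); sc=bot.read_camera('scene')
s=bot.get_obs();q=s['orientation'];r=R.from_quat(np.r_[q[1:],q[0]]).as_matrix()
print(s['eef_pos'],s['grip_width'],s['wrist_force'],s['qd'].round(3)); print('tilt',np.arccos(-r[2,2]),'grasp',s['eef_pos']+155*r[:,2])
o=np.zeros((600,800,3),np.uint8);o[:400,:640]=im[:,:];o=np.hstack([im[:,140:540],cv2.resize(sc[130:290,240:400],(400,400),interpolation=cv2.INTER_CUBIC)])
cv2.imwrite('pics/w8.png',o)
```

```text
[530.06893892 346.33847771 315.0892684 ] 8.678321832100712 [-7.46488825  3.24179352 -4.08019088] [ 0.     0.     0.001  0.001 -0.     0.   ]
tilt 0.3400375378303424 grasp [513.97348801 297.21199527 168.96423569]
```

View pics/w8.png

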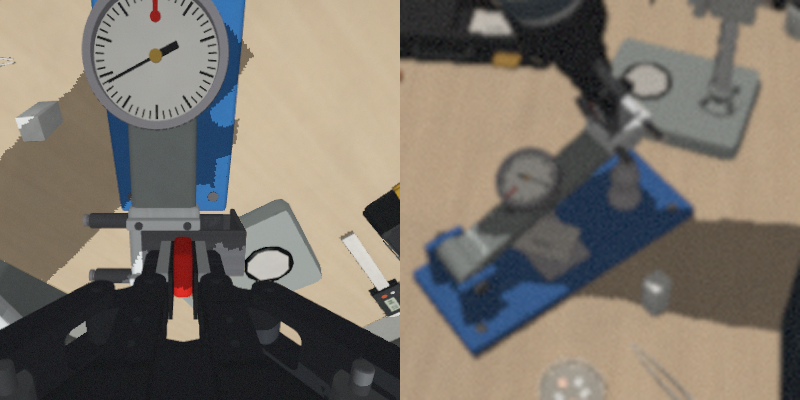

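```bash
python3 -c "
from workcell import bot
print(bot.finish_job(), bot.get_obs()['clock'])"
```

```text
the job is handed in; nothing more can be done
the job is handed in; nothing more can be done
```

The dial is zeroed, and I handed the job in at about 16 s of robot time with the gripper still holding the arm up, motionless.

- **Zeroing:** With the arm locked down, I gripped the bezel and turned it 0.63 rad clockwise. A look from above showed it about 1° short, so I regripped, turned it 0.025 rad more and let go. The close-up then showed the red mark under the pointer to within about half a degree.
- **Lifting:** I gripped the red tab and pulled it about 11.5 mm sideways; the wrist force rose to about 8 N. I then swung the arm up 0.34 rad about its hinge. The gripper's own height says the nose is about 63 mm above the ball, and the pointer's swing of roughly 115° fits that. I took no separate measurement of the nose.
- **Last checks:** Joint speeds were about zero and the tab was still in the grip (8.7 mm opening). The red mark still stood on the stand's axis. In the last pictures the zero plate was on the anvil and the block, dish and tweezers looked undisturbed, judged by eye.

No check failed. Some detections were off: `probe_stand` was found on the wrong object, and the close-up `hinge` and gripped-bezel `tab` points were wrong. I used none of these.

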